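# Fit the lens support sleeve and hold the blocking arm at its stop

## Robot

A 6-joint arm with a two-finger parallel gripper is mounted at the origin on the work surface. World frame = base frame: x ahead of the robot, y to its left, z up, the work surface at z = 0. Lengths are in mm, angles in rad, forces in N, time in s.
With the tool pointing down it reaches from about 350 to 975 mm from the base axis. Payload 7.1 kg.
Tool frame: the origin (TCP) lies at the very end of the fingers, on their centre line; the grasp point (between the pads) lies 19 mm behind it; z points along the fingers, x is the direction in which the jaws open and shut, and the axes are right-handed (so a half turn about z gives the same grasp; the last joint's range is limited). The gripper opens to 88 mm and grips with 3 to 60 N. Pads are 20 mm wide; open, the fingers measure 115 mm over their backs; the gripper's body (75 mm by 178 mm) begins 61 mm behind the grasp point.
Start: joints at [1.084, 0.423, 1.63, -0, 1.089, -0.019], TCP at [281.795, 557.85, 222.675] pointing down, gripper open.
Joint ranges: [-3, 3], [-0.9, 2.11], [0.09, 2.58], [-1.31, 4.45], [0.11, 2.69], [-2.54, 2.54]. Speed limits (rad/s): [2.39, 2.39, 3.01, 3.14, 3.14, 3.14].

## Interface

Orientations are given as a rotation vector (axis times angle).
In Python, from workcell import * gives the robot as it stands.
- The arm moves only by the tool arm_command, never from a script. Its argument "increments" is a list of rows, each a list of 2 entries, a list of its own where there are three numbers: the shift along the tool's x, y, z in cm, then the turn about the tool's z in degrees. In form: [[[dx, dy, dz], turn], ...]. A call has 1 to 20 rows; each row shifts and turns the pose as measured when the row begins, along the tool's axes as they then stand; what a row does not reach is not made up. A row lasts 1/10 s, in which the tool goes at most 50 mm and 8.59 degrees, less where a joint would pass 70% of its speed; a pose out of reach is approached as far as the arm can. A call is refused whole if a number of a shift passes 5 or a number of a turn 8.59, either way. A call with a gripper value outside its range is refused whole. "gripper" is the opening, from 0 (shut) to 1 (fully open), set as the call begins (left out, the last holds). The fingers move at their own pace and stop on an object; the grip force is fixed at half the most. Time passes only in rows, so rows that do not move let the fingers close. It gives the time, the measured TCP pose, the force and the opening at its end, in the units of the state.
- get_obs(): the state, without advancing time (a new reading comes with each control period).
- get_image(name): name is "side" or "top" or "wrist"; returns the picture (420x560x3 uint8, red, green, blue); there is no depth.
- camera_params(name): a dict with "K" (3x3 intrinsics, pixels), "k1" (the pictures are not rectified: a ray, as slopes to the right and down, at radius r is drawn at 1 + k1 r^2 times it, then the intrinsics apply), "rvec" (rotation vector, rad) and "tvec" (3), from world to camera coordinates, as OpenCV has them; the wrist camera has in their place "T_tool_cam" (4x4, takes a point from camera to tool coordinates, whose origin is the TCP and whose axes are the tool frame's). Camera axes: x right, y down, z forward; pixel columns grow to the right and rows downward; lengths in mm; the calibration is good to about 2 mm. A picture is of the moment at which its call begins: read the wrist's pose just before it. camera_params takes no time and is no camera call.
- close_job(): hands the job in, once; it reports no verdict.
The state is a dict: "t": time; "qpos": joint angles; "qvel": joint speeds; "joint_torque": joint torques, N m; "ee_pos": TCP position; "orientation": TCP orientation; "ft_force": force on the tool from outside, world axes, zero at the start; "moment": the same for the moment, N m; "width": finger opening in mm.
Only numpy, scipy, OpenCV 4.12 (cv2) and the standard library are available. Lean on these libraries where they do the work, as an engineer would, in place of code of your own. Each camera call takes 0.05 s, during which the arm holds its last target.

## Task

On the optician's lens blocking stand, fit the tall narrow sleeve over the upright spigot, fully down on the base plate, and let go of it. Then take the spring-loaded swing arm by its upright grip post, swing it over the sleeve right up to its stop, and finish while still holding it there with the fingers: do not let go. Leave the short wide collar, the spectacles and the spectacle case where they are.

Things in the scene. Friction and masses are not known exactly. Their poses are not given: they have to be found in the camera images.
- stand: White fixed base plate, 210 (x) x 220 (y) x 20 mm high; origin at the centre of its underside on the table, z up; its place and yaw vary. At its +y side stands a round grey pivot body (48 mm wide) with the arm's hub on top, 103 mm above the table; two 10 mm stop pins, tops 94 mm above the table, stand 55 mm from the pivot axis at the two ends of the arm's swing.
- spigot (a point): Foot of the bare steel spigot, on its axis, at the plate's top face (20 mm above the table), 62 mm to +x and 54 mm to -y of the stand's origin; z up. The spigot is 24 mm in diameter and 30 mm tall, its top 4 mm chamfered to 18 mm.
- pivot (a point): Point on the swing arm's upright pivot axis at the plate's top face, 60 mm to +y of the stand's origin. The aluminium arm is 130 mm from this axis to the grip post, 22 mm wide (32 mm round its end), 12 mm thick, underside 85 mm above the table, a rubber pad below its end down to 79 mm: it passes above the seated sleeve (top at 70 mm).
- swing_arm (a joint): Angle of the swing arm about its upright pivot axis: 0 at rest, growing anticlockwise seen from above, 1.0 rad at the stop, where the arm's end stands right above the spigot. A return spring pulls it to 0 (at the grip post about 3 N at rest, 6 N at the stop); it flies back if let go. At rest its end is 124 mm from the spigot, to -x in the stand's frame, leaving the spigot free from above.
- grip_post: Black round upright post at the swing arm's end, 14 mm in diameter, 45 mm tall; origin at the centre of its foot, on the arm's top face 97 mm above the table; moves with the arm and turns freely about its own axis, as a roller handle does.
- sleeve: Loose plain aluminium tube, the taller narrower of the two rings, standing upright: outside diameter 36 mm, bore 27 mm, height 50 mm, open and alike at both ends, 50 to 100 g. Origin at the centre of its lower end, z along its axis.
- sleeve_mid (a point): Middle of the sleeve, on its axis, 25 mm from either end.
- collar: Bystander: loose aluminium ring, outside diameter 50 mm, bore 36 mm, height 22 mm; origin at the centre of its underside. It may lie on the near or the far side of the sleeve.
- spectacles: Bystander: folded black spectacles standing on the table, 138 mm wide (y), 26 mm deep (x), 44 mm tall; origin at the centre of the underside.
- case: Bystander: grey spectacle case, 160 (x) x 62 (y) x 45 mm tall; origin at the centre of the underside.

How it is judged (in metres and radians):
On the way, in this order (a step that is already met when the one before it is completed fails the run):
1. the sleeve sits on the spigot, fully down on the plate, and is let go, with the arm still swung away (horizontal distance between sleeve_mid and spigot below 0.004 m and z of sleeve_mid in the frame of spigot between 0.0225 and 0.0275 m and angle between the z axis of sleeve and the z axis of stand, either way round below 0.08 rad and contact force between each of the fingers, the arm and sleeve below 0.3 N and value of joint swing_arm below 0.3 rad), for 0.2 s.
2. the swing arm is held at its stop by its grip post (value of joint swing_arm above 0.95 rad and contact force between the fingers and grip_post above 1.5 N), for 0.2 s.
At the end, for the whole second after the job is handed in: Ends holding: fingers press the grip post (over 1.5 N) and keep the arm still within 0.05 rad of its stop (joint over 0.95); the sleeve, not touched by the robot, is upright over the spigot, axes within 4 mm, lower end within 2.5 mm of the plate (all of step 2 and horizontal distance between sleeve_mid and spigot below 0.004 m and z of sleeve_mid in the frame of spigot between 0.0225 and 0.0275 m and angle between the z axis of sleeve and the z axis of stand, either way round below 0.08 rad and contact force between each of the fingers, the arm and sleeve below 0.3 N and velocity of joint swing_arm between -0.1 and 0.1 rad/s); the arm keeps its last pose, push and grip.
It fails at once if moved more than 20 mm: the short wide collar (distance of collar from where it was at the start of the episode above 0.02 m).
It fails at once if moved more than 20 mm: the spectacles (distance of spectacles from where it was at the start of the episode above 0.02 m).
It fails at once if moved more than 20 mm: the spectacle case (distance of case from where it was at the start of the episode above 0.02 m).
It also fails if it takes over 54 s, if anything falls off the work surface, if the arm or the gripper's body presses on something with over 40 N, if the wrist force passes 120 N, or if a joint passes its speed limit or range.

## Working session

There is one attempt and no reset: what is moved stays moved. The work goes in short steps, Python scripts to look and compute and a tool call to move; the robot and the scene stay as the last step left them, time stands still between calls to the robot, and variables do not carry over. Pictures are saved under pics/ and viewed, and the job is handed in when it is done.

Besides the shell and the picture viewer there is one more tool, called after "Emit:" in YAML: its name, and indented under it one key for each argument. arm_command: Moves the arm, as the interface text tells. Its arguments: {"type":"object","properties":{"increments":{"type":"array","items":{"type":"array"}},"gripper":{"type":"number"}},"required":["increments"]}

```bash
mkdir -p pics; cat > h.py <<'E'
from workcell import *
import numpy as np, cv2
from scipy.spatial.transform import Rotation as R
def save(n,f):
    o=get_obs(); im=get_image(n); cv2.imwrite('pics/'+f,im[:,:,::-1]); return im,o
def cam(n,o=None):
    p=camera_params(n); K=np.array(p['K'])
    if n=='wrist':
        T=np.eye(4); T[:3,:3]=R.from_rotvec(o['orientation']).as_matrix(); T[:3,3]=o['ee_pos']
        M=T@np.array(p['T_tool_cam']); Rw,c=M[:3,:3],M[:3,3]
    else:
        r=R.from_rotvec(np.ravel(p['rvec'])).as_matrix(); Rw=r.T; c=-r.T@np.ravel(p['tvec'])
    return K,p['k1'],Rw,c
def ray(n,uv,o=None):
    K,k1,Rw,c=cam(n,o)
    d=cv2.undistortPoints(np.array([[uv]],float),K,np.array([k1,0,0,0.]))[0,0]
    v=Rw@np.array([d[0],d[1],1.]); return c,v/np.linalg.norm(v)
def onz(n,uv,z,o=None):
    c,v=ray(n,uv,o); return c+v*(z-c[2])/v[2]
def proj(n,P,o=None):
    K,k1,Rw,c=cam(n,o)
    r=Rw.T; return cv2.projectPoints(np.array(P,float).reshape(-1,3),cv2.Rodrigues(r)[0],-r@c,K,np.array([k1,0,0,0.]))[0][:,0]
E
python3 - <<'E'
from h import *
for n in('top','side','wrist'): save(n,n+'0.png')
o=get_obs(); print(o)
for n in('top','side','wrist'): print(n,cam(n,o))
E
```

```text
{'t': 0.15, 'qpos': array([ 1.08399660e+00,  4.23650267e-01,  1.63047720e+00,  1.36349353e-06,
        1.08859698e+00, -1.90045673e-02]), 'qvel': array([-0.0004087 , -0.00358961, -0.005102  , -0.00064251, -0.00056227,
       -0.0021509 ]), 'joint_torque': array([ 2.00253653e-04, -5.44986928e+01, -2.73919845e+01,  6.43548067e-02,
        2.04110291e-02, -6.84432803e-05]), 'ee_pos': array([281.6106609 , 557.49830499, 222.10429469]), 'orientation': array([ 2.67532938e+00,  1.64578593e+00, -1.53235667e-03]), 'ft_force': array([ 0.23854817, -0.61387921,  0.31997301]), 'moment': array([ 0.03539084,  0.04040061, -0.02076985]), 'width': 87.73204431025238}
top (array([[427.24736814,   0.        , 277.65883856],
       [  0.        , 427.24736814, 207.06738306],
       [  0.        ,   0.        ,   1.        ]]), -0.12290979483092873, array([[-0.04815627, -0.97567017,  0.21388945],
       [-0.99883802,  0.04744551, -0.00845831],
       [-0.00189557, -0.21404824, -0.97682125]]), array([ 350.29780668,   69.30122797, 1285.81107671]))
side (array([[469.58550399,   0.        , 278.2541149 ],
       [  0.        , 469.58550399, 207.21656275],
       [  0.        ,   0.        ,   1.        ]]), 0.02036428663905778, array([[ 0.96454436, -0.17413056,  0.19832478],
       [-0.26357544, -0.59712937,  0.75760445],
       [-0.01349653, -0.78301664, -0.62185431]]), array([ 376.41247951, -715.33091205,  721.85002895]))
wrist (array([[366.38135681,   0.        , 287.03878865],
       [  0.        , 366.38135681, 204.85278799],
       [  0.        ,   0.        ,   1.        ]]), -0.07393976483523661, array([[ 0.4510813 ,  0.85554049,  0.25411835],
       [ 0.89248181, -0.4319708 , -0.12991327],
       [-0.00137435,  0.28539745, -0.95840827]]), array([212.18124934, 592.20076554, 383.50182923]))
```

View pics/top0.png

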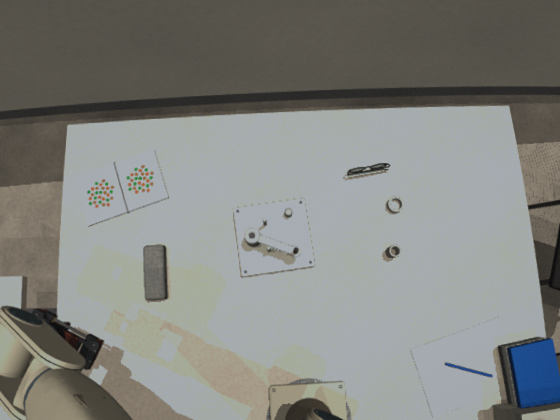

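View pics/side0.png

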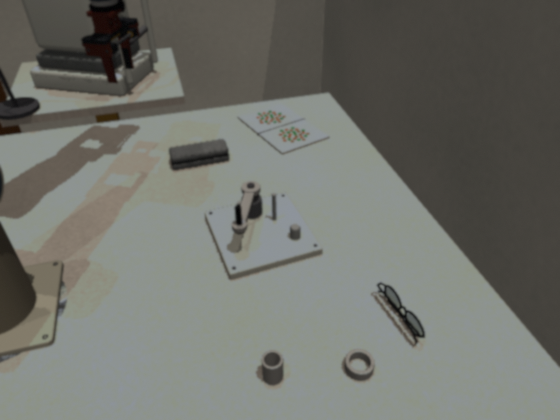

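View pics/wrist0.png

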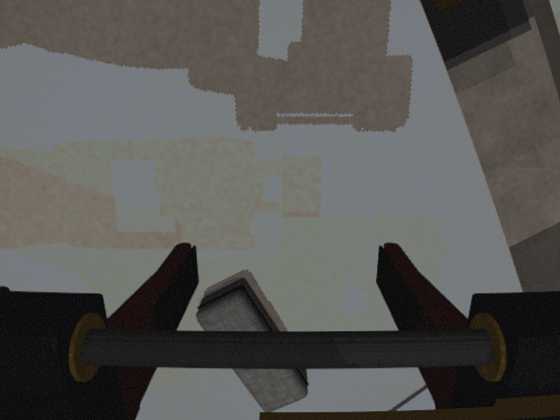

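The top picture shows the sleeve near (392,252), collar (394,205), spigot (288,212), post (296,250), pivot (252,236). I'll zoom in on these to measure.

```bash
python3 - <<'E'
from h import *
t=cv2.imread('pics/top0.png'); s=cv2.imread('pics/side0.png')
a=cv2.resize(t[190:290,225:325],None,fx=4,fy=4,interpolation=cv2.INTER_CUBIC)
b=cv2.resize(t[180:280,360:430],None,fx=4,fy=4,interpolation=cv2.INTER_CUBIC)
cv2.imwrite('pics/c1.png',np.hstack([a,b]))
a=cv2.resize(s[170:280,195:330],None,fx=4,fy=4,interpolation=cv2.INTER_CUBIC)
b=cv2.resize(s[340:395,250:315],None,fx=4,fy=4,interpolation=cv2.INTER_CUBIC)
cv2.imwrite('pics/c2.png',np.hstack([a,cv2.copyMakeBorder(b,0,440-220,0,0,0)]))
for nm,uv,z in [('sleeve',(392.5,251),50),('collar',(394,204.5),22),('spigot',(288,211.5),50),('pivot',(252,236),103),('post',(296,249),142)]: print(nm,onz('top',uv,z))
E
```

```text
sleeve [ 473.22676922 -270.47949515   50.        ]
collar [ 617.77246711 -297.50355623   22.        ]
spigot [606.02142905  28.72871114  50.        ]
pivot [530.06321307 134.6993964  103.        ]
post [483.16830912  15.73529049 142.        ]
```

View pics/c1.png

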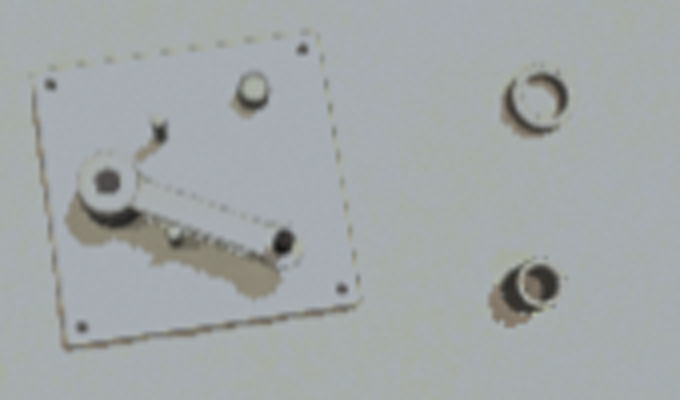

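View pics/c2.png

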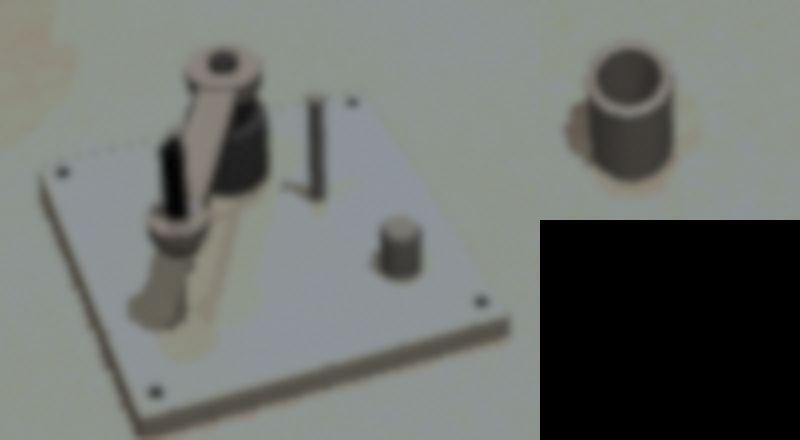

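```bash
python3 - <<'E'
from h import *
def tri(a,b):
    c1,v1=ray('top',a); c2,v2=ray('side',b)
    t=np.linalg.lstsq(np.c_[v1,-v2],c2-c1,rcond=None)[0]; p,q=c1+v1*t[0],c2+v2*t[1]
    return (p+q)/2, np.linalg.norm(p-q)
T=lambda x,y:(225+x/4-.375,190+y/4-.375); S=lambda x,y:(195+x/4-.375,170+y/4-.375)
T2=lambda x,y:(360+(x-400)/4-.375,180+y/4-.375); S2=lambda x,y:(250+(x-540)/4-.375,340+y/4-.375)
print('spigot',tri(T(254,89),S(401,228)),onz('top',T(254,89),50)[:2],onz('side',S(401,228),50)[:2])
print('hub',tri(T(107,181),S(223,62)),onz('top',T(107,181),103)[:2],onz('side',S(223,62),103)[:2])
print('posttop',onz('top',T(285,240),142)[:2],onz('side',S(174,140),142)[:2])
print('sleeve',tri(T2(539,284),S2(629,78)),onz('top',T2(539,284),50)[:2],onz('side',S2(629,78),50)[:2])
# plate screws
ts=[(51,85),(303,48),(342,289),(82,328)]; P=np.array([onz('top',T(*p),20)[:2] for p in ts]); print(P,P.mean(0))
sc=[(352,102),(481,301),(155,392),(63,173)]; Q=np.array([onz('side',S(*p),20)[:2] for p in sc]); print(Q,Q.mean(0))
for A in (P,Q):
    d=A[1]-A[0]; e=A[2]-A[3]; print(np.degrees(np.arctan2(-(d+e)[0],(d+e)[1]))) 
E
```

```text
spigot (array([606.49026549,  28.2134445 ,  48.97451137]), np.float64(2.77239692470964)) [604.87358966  28.42013682] [607.5819078   27.22930884]
hub (array([534.36189547, 136.40905611, 100.81994025]), np.float64(1.3918230891745664)) [533.32238478 136.33223454] [534.5175015  133.50778451]
posttop [481.50130528  16.16565697] [486.35737027  21.65918918]
sleeve (array([ 475.10105579, -276.95008229,   47.4309575 ]), np.float64(1.6534671046421154)) [ 474.01415382 -276.1638088 ] [ 475.55611666 -278.60095221]
[[621.59542005 180.86585723]
 [641.03971417 -11.50389769]
 [457.05126871 -29.57591966]
 [437.62607277 163.46030684]] [539.32811892  75.81158668]
[[623.40111695 183.26991135]
 [642.09716493  -9.90315412]
 [457.96030218 -28.30677422]
 [439.82536649 164.01889106]] [540.82098764  77.26971852]
-174.24100085911732
-174.54246201800908
```

Emit:
arm_command:
  increments:
    - [[-3.3, 2.75, 0], 0]
    - [[-3.3, 2.75, 0], 0]
    - [[-3.3, 2.75, 0], 0]
    - [[-3.3, 2.75, 0], 0]
    - [[-3.3, 2.75, 0], 0]
    - [[-3.3, 2.75, 0], 0]
    - [[-3.3, 2.75, 0], 0]
    - [[-3.3, 2.75, 0], 0]
    - [[-3.3, 2.75, 0], 0]
    - [[-3.3, 2.75, 0], 0]
    - [[-3.3, 2.75, 0], 0]
    - [[-3.3, 2.75, 0], 0]
    - [[-3.3, 2.75, 0], 0]
    - [[-3.3, 2.75, 0], 0]
    - [[-3.3, 2.75, 0], 0]
    - [[-3.3, 2.75, 0], 0]
    - [[-3.3, 2.75, 0], 0]
    - [[-3.3, 2.75, 0], 0]
  gripper: 1

```text
t: 1.95
ee_pos: [459.9, -220.5, 221.0]
orientation: [2.668, 1.657, 0.003]
ft_force: [1.0, 0.5, 0.3]
width: 88.3
```

Emit:
arm_command:
  increments:
    - [[0, 0, 0], 8.5]
    - [[0, 0, 0], 8.5]
    - [[0, 0, 0], 8.5]
    - [[0, 0, 0], 8.5]
    - [[0, 0, 0], 8.5]
    - [[0, 0, 0], 8.5]
    - [[0, 0, 0], 8.5]
    - [[0, 0, 0], 8.5]
    - [[0, 0, 0], 8.5]
    - [[0, 0, 0], 8.5]
    - [[0, 0, 0], 8.5]
    - [[0, 0, 0], 8.5]
    - [[0, 0, 0], 8.5]
    - [[0, 0, 0], 8.5]
    - [[0, 0, 0], 8.5]
    - [[0, 0, 0], 8.5]
    - [[0, 0, 0], 8.5]
    - [[0, 0, 0], 0]

```text
t: 3.75
ee_pos: [457.8, -226.4, 217.2]
orientation: [2.357, -2.077, -0.007]
ft_force: [1.1, 0.1, 0.2]
width: 87.9
```

```bash
cat >> h.py <<'E'
def todo(x,y,z,yaw=None):
    o=get_obs(); M=R.from_rotvec(o['orientation']).as_matrix()
    yw=np.degrees(np.arctan2(M[1,0],M[0,0]))
    print('t',o['t'],'ee',o['ee_pos'].round(1),'yaw',yw.round(2),'tilt',np.degrees(np.arccos(-M[2,2])).round(2),'F',o['ft_force'].round(1),'w',round(o['width'],1),'q6',o['qpos'][5].round(2))
    print('tool shift cm',(M.T@(np.array([x,y,z])-o['ee_pos'])/10).round(2), 'turn', None if yaw is None else round((yw-yaw+180)%360-180,2))
E
python3 - <<'E'
from h import *
save('wrist','w1.png'); todo(475,-277,222,-84.4)
o=get_obs(); print(proj('wrist',[475,-277,50],o),proj('wrist',[475,-277,0],o))
E
```

```text
t 3.8 ee [ 457.8 -226.4  217.1] yaw -82.54 tilt 0.25 F [-0.6 -0.1  0.7] w 87.7 q6 0.96
tool shift cm [ 5.24 -1.05 -0.5 ] turn 1.86
[[343.9271815  173.36368381]] [[336.9057732  163.54651306]]
```

View pics/w1.png

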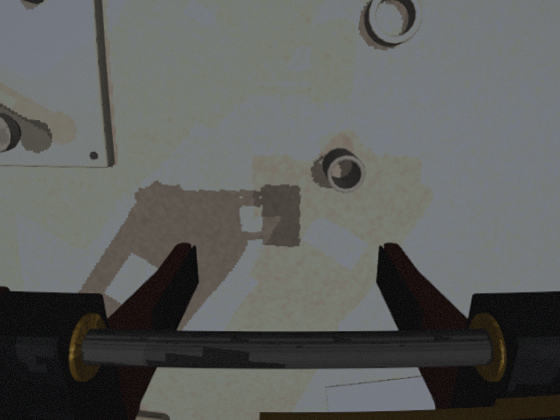

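```bash
python3 - <<'E'
from h import *
o=get_obs(); im=cv2.imread('pics/w1.png'); 
cv2.imwrite('pics/w1c.png',cv2.resize(im[130:210,300:390],None,fx=6,fy=6,interpolation=cv2.INTER_CUBIC))
print(onz('wrist',(346,171),50,o))
E
```

```text
[ 477.41691879 -278.50255306   50.        ]
```

View pics/w1c.png

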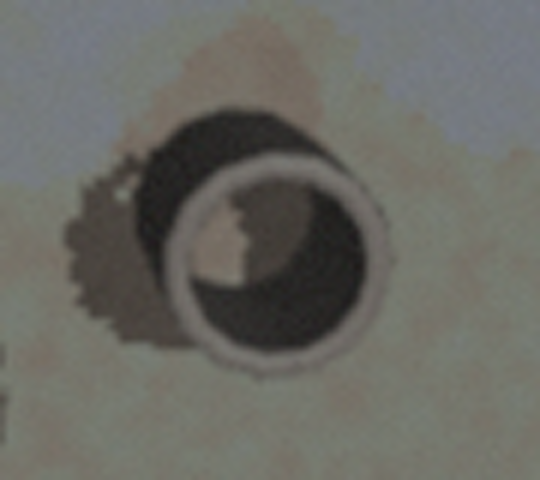

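Emit:
arm_command:
  increments:
    - [[2.7, -0.55, 0], 0]
    - [[2.7, -0.55, 0], 0]
    - [[0, 0, 2], 1.9]
    - [[0, 0, 3], 0]
    - [[0, 0, 3], 0]
    - [[0, 0, 3], 0]
    - [[0, 0, 0], 0]

```text
t: 4.5
ee_pos: [477.4, -281.1, 104.7]
orientation: [-2.357, 2.077, 0.0]
ft_force: [0.1, 0.3, -0.2]
width: 88.1
```

```bash
python3 - <<'E'
from h import *
save('wrist','w2.png'); todo(475.8,-278.2,17,-84.4)
o=get_obs(); print(proj('wrist',[475.8,-278.2,50],o))
E
```

```text
t 4.55 ee [ 478.5 -281.8  106.6] yaw -82.78 tilt 0.14 F [ 0.3 -0.   0.3] w 88.0 q6 0.89
tool shift cm [-0.4   0.25  8.95] turn 1.62
[[279.33148883 229.37687756]]
```

View pics/w2.png

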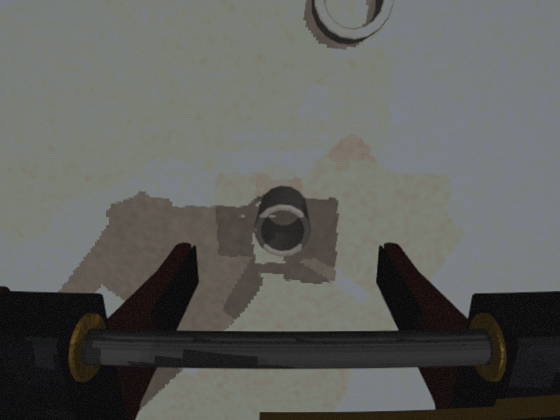

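Emit:
arm_command:
  increments:
    - [[-0.35, 0.3, 0], 1.6]
    - [[0, 0, 3], 0]
    - [[0, 0, 3], 0]
    - [[0, 0, 2], 0]
    - [[0, 0, 0], 0]
    - [[0, 0, 0], 0]

```text
t: 5.15
ee_pos: [481.8, -282.1, 35.2]
orientation: [-2.325, 2.107, -0.03]
ft_force: [-0.7, -0.5, 0.2]
width: 87.7
```

```bash
python3 - <<'E'
from h import *
todo(475.6,-278,17,-84.4)
E
```

```text
t 5.15 ee [ 481.8 -282.1   35.2] yaw -84.37 tilt 1.1 F [-0.7 -0.5  0.2] w 87.7 q6 0.92
tool shift cm [-0.49  0.6   1.81] turn 0.03
```

Emit:
arm_command:
  increments:
    - [[-0.25, 0.3, 0.5], 0]
    - [[-0.25, 0.3, 0.5], 0]
    - [[0, 0, 0.5], 0]
    - [[0, 0, 0], 0]

```text
t: 5.55
ee_pos: [477.4, -278.8, 23.7]
orientation: [-2.324, 2.106, -0.041]
ft_force: [-0.7, -1.0, -0.6]
width: 87.9
```

```bash
python3 - <<'E'
from h import *
todo(475.6,-278,17,-84.4)
E
```

```text
t 5.55 ee [ 477.4 -278.8   23.7] yaw -84.37 tilt 1.51 F [-0.7 -1.  -0.6] w 87.9 q6 0.92
tool shift cm [-0.11  0.19  0.67] turn 0.03
```

Emit:
arm_command:
  increments:
    - [[-0.1, 0.2, 0.4], 0]
    - [[0, 0, 0.2], 0]
    - [[0, 0, 0], 0]
    - [[0, 0, 0], 0]

```text
t: 5.95
ee_pos: [475.4, -278.2, 17.2]
orientation: [-2.324, 2.106, -0.041]
ft_force: [0.5, 0.1, 0.3]
width: 87.5
```

```bash
cat >> h.py <<'E'
    print('zaxis',M[:,2].round(4))
E
python3 - <<'E'
from h import *
todo(475.6,-278,17,-84.4)
E
```

```text
t 5.95 ee [ 475.4 -278.2   17.2] yaw -84.37 tilt 1.52 F [0.5 0.1 0.3] w 87.5 q6 0.92
tool shift cm [-0.02 -0.02  0.02] turn 0.03
zaxis [ 0.0227 -0.0136 -0.9997]
```

Emit:
arm_command:
  increments:
    - [[0, 0, 0], 0]
    - [[0, 0, 0], 0]
    - [[0, 0, 0], 0]
    - [[0, 0, 0], 0]
    - [[0, 0, 0], 0]
    - [[0, 0, 0], 0]
    - [[0, 0, 0], 0]
    - [[0, 0, 0], 0]
  gripper: 0

```text
t: 6.75
ee_pos: [475.7, -278.3, 17.5]
orientation: [-2.324, 2.106, -0.041]
ft_force: [-0.7, 0.0, 0.2]
width: 36.5
```

```bash
python3 - <<'E'
from h import *
todo(475.6,-278,97,-84.4)
E
```

```text
t 6.75 ee [ 475.7 -278.3   17.5] yaw -84.37 tilt 1.54 F [-0.7  0.   0.2] w 36.5 q6 0.92
tool shift cm [ 0.09 -0.16 -7.95] turn 0.03
zaxis [ 0.0231 -0.0139 -0.9996]
```

Width reads 36.5 mm against the sleeve's 36 mm outside diameter, so it is gripped. Lifting.

Emit:
arm_command:
  increments:
    - [[0, 0, -2], 0]
    - [[0, 0, -3], 0]
    - [[0, 0, -3], 0]
    - [[0, 0, -3], 0]
    - [[0, 0, 0], 0]
    - [[0, 0, 0], 0]

```text
t: 7.35
ee_pos: [471.6, -275.9, 129.3]
orientation: [-2.325, 2.106, -0.035]
ft_force: [-0.7, -0.0, -0.6]
width: 36.4
```

```bash
python3 - <<'E'
from h import *
todo(607,28.6,115,-84.4)
save('wrist','w3.png')
E
```

```text
t 7.35 ee [ 471.6 -275.9  129.3] yaw -84.37 tilt 1.29 F [-0.7 -0.  -0.6] w 36.4 q6 0.92
tool shift cm [-28.99 -16.44   1.33] turn 0.03
zaxis [ 0.0194 -0.0116 -0.9997]
```

View pics/w3.png

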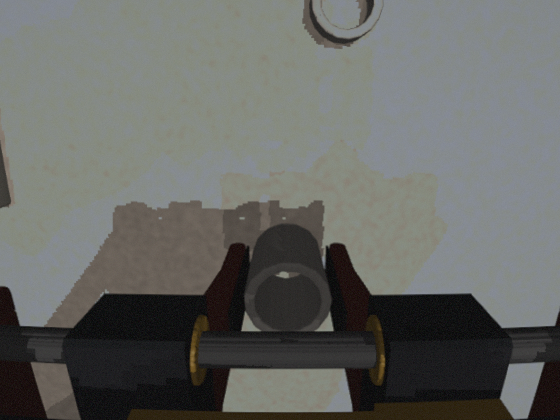

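Emit:
arm_command:
  increments:
    - [[-1.5, -0.9, 0], 0]
    - [[-2.8, -1.6, 0], 0]
    - [[-2.8, -1.6, 0], 0]
    - [[-2.8, -1.6, 0], 0]
    - [[-2.8, -1.6, 0], 0]
    - [[-2.8, -1.6, 0], 0]
    - [[-2.8, -1.6, 0], 0]
    - [[-2.8, -1.6, 0], 0]
    - [[-2.8, -1.6, 0], 0]
    - [[-2, -1.1, 0], 0]
    - [[-1, -0.6, 0], 0]
    - [[0, 0, 0], 0]
    - [[0, 0, 0], 0]

```text
t: 8.7
ee_pos: [592.6, 18.3, 106.0]
orientation: [2.316, -2.104, -0.006]
ft_force: [0.7, -0.3, -1.1]
width: 36.3
```

```bash
python3 - <<'E'
from h import *
todo(607,28.6,95,-84.4)
save('wrist','w4.png');save('side','s4.png')
E
```

```text
t 8.7 ee [592.6  18.3 106. ] yaw -84.5 tilt 0.76 F [ 0.7 -0.3 -1.1] w 36.3 q6 1.5
tool shift cm [-0.89 -1.54  1.08] turn -0.1
zaxis [-0.0113 -0.0069 -0.9999]
```

View pics/w4.png

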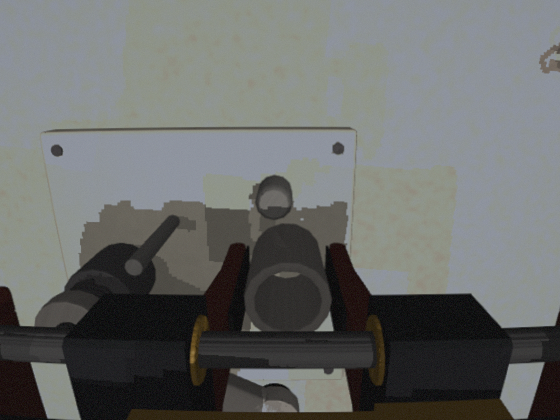

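View pics/s4.png

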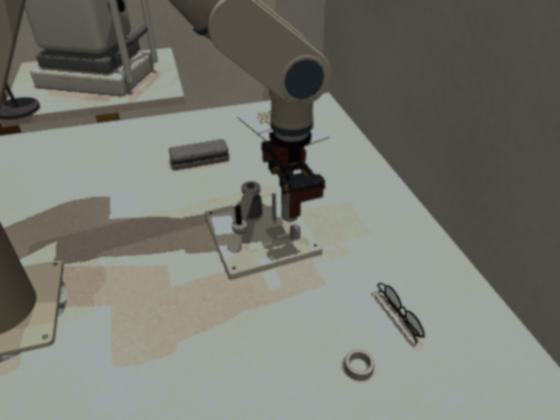

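```bash
python3 - <<'E'
from h import *
im=cv2.imread('pics/w4.png'); 
cv2.imwrite('pics/w4c.png',cv2.resize(im[165:345,220:350],None,fx=4.4,fy=3.3*4/3,interpolation=cv2.INTER_CUBIC)[:600*2][:792])
cv2.imwrite('pics/w4d.png',cv2.resize(im[165:230,240:310],None,fx=8,fy=8,interpolation=cv2.INTER_CUBIC))
E
```

```text
(no output)
```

View pics/w4d.png

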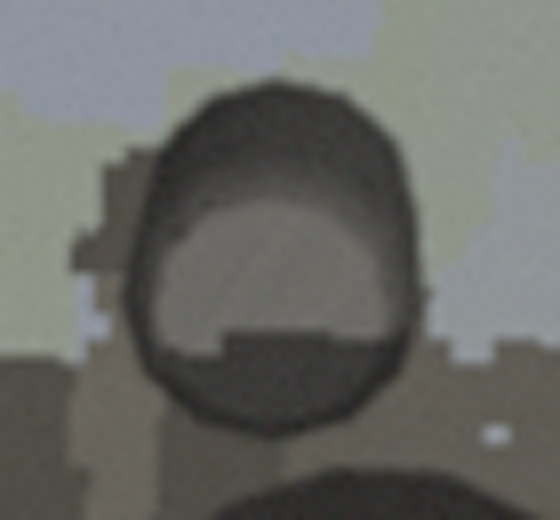

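View pics/w4c.png

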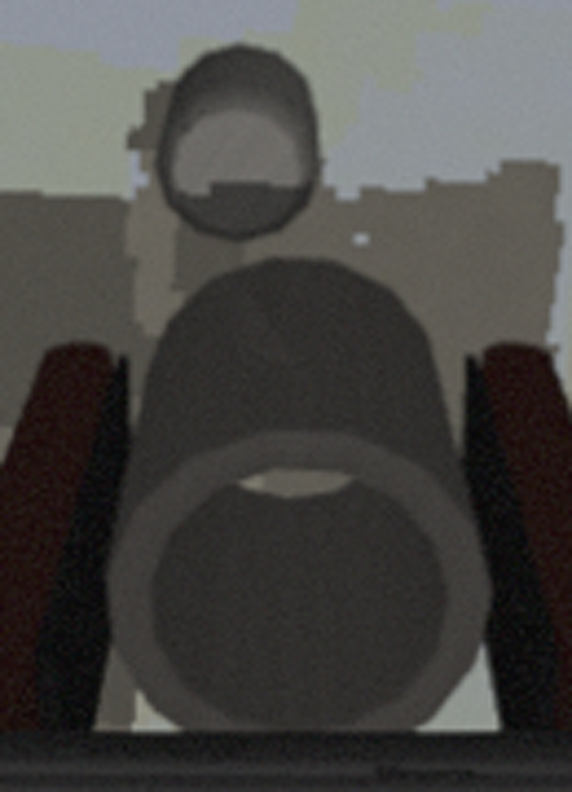

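```bash
python3 - <<'E'
from h import *
o=get_obs(); M=R.from_rotvec(o['orientation']).as_matrix(); p=o['ee_pos']
Mg=R.from_rotvec([-2.324,2.106,-0.041]).as_matrix(); a=Mg.T@[0,0,-1]; aw=M@a
sp=onz('wrist',(273.7,203.3),50,o); print('spigot',sp)
top=onz('wrist',(287.6,301.0),p[2]+32.6,o); tt=M.T@(top-p); print('sleeve top tool',tt,'axis world',aw)
print('bottom tool',tt+50*a,'world',top+50*aw)
g=M@(Mg.T@np.array([.1,.1,-17.4]))+p; print('bottom by grasp record',g)
d=M.T@(sp-(top+50*aw)); print('shift cm',d/10)
E
```

```text
spigot [606.25753845  26.16665003  50.        ]
sleeve top tool [  1.04933145  -0.20160906 -32.59891542] axis world [-0.03350848  0.00708883 -0.99941329]
bottom tool [ 0.25037131  0.86320097 17.38335986] world [591.6596206   17.3381045   89.07045909]
bottom by grasp record [592.20025151  18.01027289  89.04867521]
shift cm [-0.76324675 -1.58115384  3.88495031]
```

Emit:
arm_command:
  increments:
    - [[-0.4, -0.8, 0], 0]
    - [[-0.4, -0.75, 0], 0]
    - [[0, 0, 0.8], 0]
    - [[0, 0, 0.8], 0]
    - [[0, 0, 0.6], 0]
    - [[0, 0, 0], 0]
    - [[0, 0, 0], 0]

```text
t: 9.5
ee_pos: [607.7, 24.9, 82.0]
orientation: [2.311, -2.109, -0.006]
ft_force: [0.2, -0.0, -1.2]
width: 36.4
```

```bash
python3 - <<'E'
from h import *
im,o=save('wrist','w5.png');
todo(607,28.6,95,-84.4)
M=R.from_rotvec(o['orientation']).as_matrix(); p=o['ee_pos']
Mg=R.from_rotvec([-2.324,2.106,-0.041]).as_matrix(); a=Mg.T@[0,0,-1]
b=M@np.array([0.3,.5,17.4])+p; print('bottom',b,'axis',M@a, 'to avg spigot cm',M.T@(np.array([606.5,27,50])-b)/10)
im=cv2.imread('pics/w5.png'); cv2.imwrite('pics/w5c.png',cv2.resize(im[165:345,220:350],None,fx=4,fy=4,interpolation=cv2.INTER_CUBIC)[:600])
save('side','s5.png'); im=cv2.imread('pics/s5.png'); cv2.imwrite('pics/s5c.png',cv2.resize(im[165:275,220:350],None,fx=5,fy=5,interpolation=cv2.INTER_CUBIC))
E
```

```text
t 9.55 ee [607.6  24.9  82. ] yaw -84.79 tilt 0.77 F [ 0.  -0.1 -0.8] w 36.4 q6 1.51
tool shift cm [-0.37  0.04 -1.3 ] turn -0.39
zaxis [-0.0115 -0.007  -0.9999]
bottom [607.00198327  24.41478961  64.60767879] axis [-0.03405211  0.00695695 -0.99939584] to avg spigot cm [-0.27071544  0.00900555  1.45939297]
```

View pics/w5c.png

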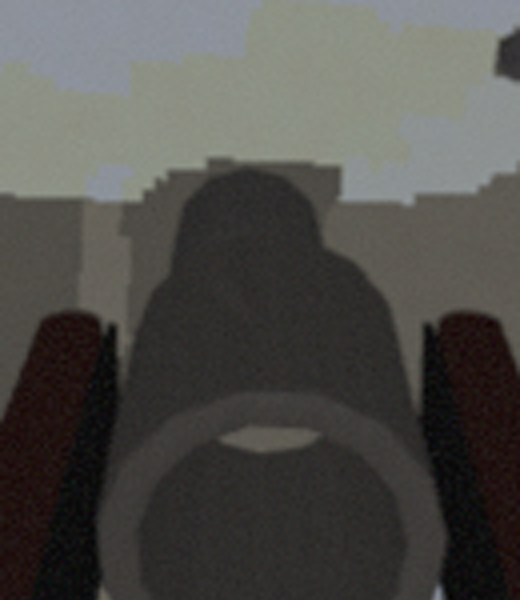

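View pics/s5c.png

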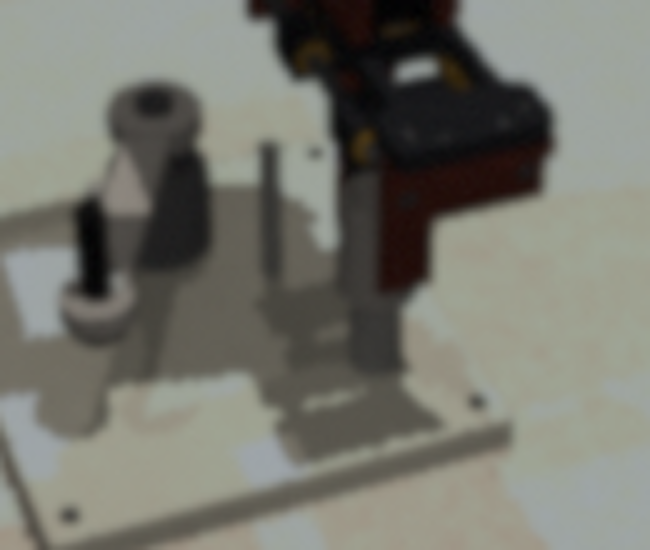

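Emit:
arm_command:
  increments:
    - [[-0.15, 0, 0], 0]
    - [[-0.15, 0, 0], 0]
    - [[0, 0, 0.4], 0]
    - [[0, 0, 0.4], 0]
    - [[0, 0, 0.2], 0]
    - [[0, 0, 0], 0]

```text
t: 10.2
ee_pos: [607.8, 28.2, 72.3]
orientation: [2.312, -2.11, -0.004]
ft_force: [-0.8, 0.1, -0.7]
width: 36.5
```

```bash
cat > chk.py <<'E'
from h import *
import sys
o=get_obs(); todo(607,28.6,37.3,-84.4)
M=R.from_rotvec(o['orientation']).as_matrix(); p=o['ee_pos']
Mg=R.from_rotvec([-2.324,2.106,-0.041]).as_matrix(); a=Mg.T@[0,0,-1]
b=M@np.array([0.3,.5,17.4])+p; print('bottom',b.round(1),'axis',(M@a).round(3), 'to avg spigot cm',(M.T@(np.array([606.5,27,50])-b)/10).round(2))
f=sys.argv[1]
save('wrist',f'w{f}.png'); im=cv2.imread(f'pics/w{f}.png'); A=cv2.resize(im[165:315,220:350],None,fx=3,fy=3,interpolation=cv2.INTER_CUBIC)
save('side',f's{f}.png'); im=cv2.imread(f'pics/s{f}.png'); B=cv2.resize(im[165:277,270:350],None,fx=4,fy=4,interpolation=cv2.INTER_CUBIC)
cv2.imwrite(f'pics/c{f}.png',np.hstack([A[:448],B]))
E
python3 chk.py 6
```

```text
t 10.2 ee [607.8  28.2  72.3] yaw -84.78 tilt 0.67 F [-0.8  0.1 -0.7] w 36.5 q6 1.52
tool shift cm [-0.06  0.04  3.5 ] turn -0.38
zaxis [-0.0094 -0.0069 -0.9999]
bottom [607.2  27.8  54.9] axis [-0.032  0.007 -0.999] to avg spigot cm [0.07 0.07 0.5 ]
```

View pics/c6.png

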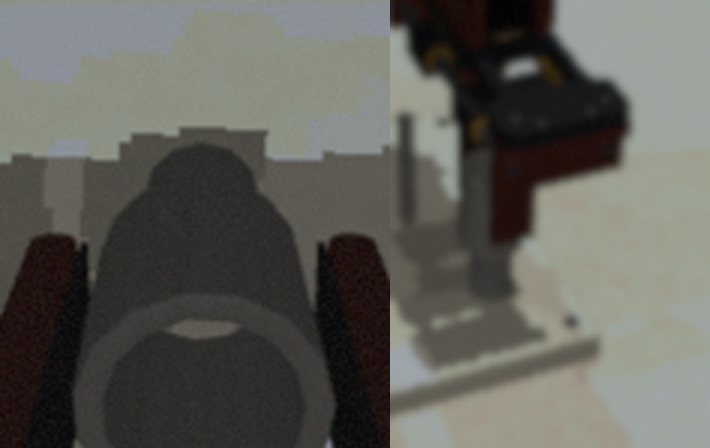

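Emit:
arm_command:
  increments:
    - [[0, 0, 0.4], 0]
    - [[0, 0, 0.4], 0]
    - [[0, 0, 0.4], 0]
    - [[0, 0, 0], 0]

```text
t: 10.7
ee_pos: [607.9, 28.0, 59.6]
orientation: [2.312, -2.111, -0.003]
ft_force: [-0.4, 0.2, 0.2]
width: 36.3
```

```bash
python3 chk.py 7
```

```text
t 10.7 ee [607.9  28.   59.6] yaw -84.78 tilt 0.65 F [-0.4  0.2  0.2] w 36.3 q6 1.52
tool shift cm [-0.08  0.07  2.23] turn -0.38
zaxis [-0.0089 -0.007  -0.9999]
bottom [607.3  27.6  42.3] axis [-0.032  0.007 -0.999] to avg spigot cm [ 0.06  0.09 -0.77]
```

View pics/c7.png

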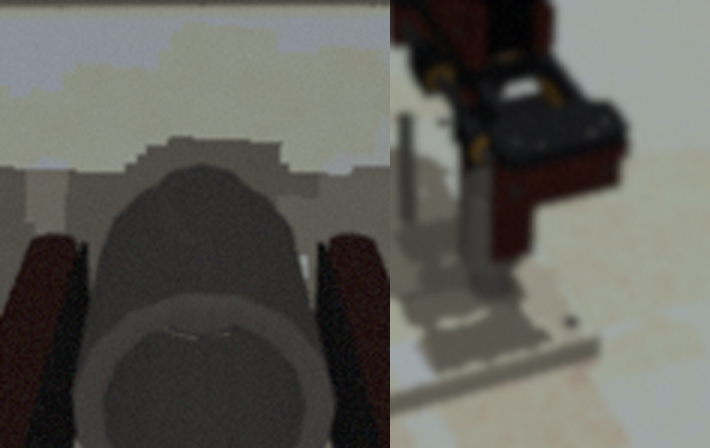

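The sleeve's lower end is at 42 mm, below the spigot top, and the wrist reads no force, so it is on the spigot. Continuing down.

Emit:
arm_command:
  increments:
    - [[0, 0.03, 0.4], 0]
    - [[0, 0, 0.4], 0]
    - [[0, 0, 0.4], 0]
    - [[0, 0, 0.3], 0]
    - [[0, 0, 0.2], 0]
    - [[0, 0, 0], 0]

```text
t: 11.4
ee_pos: [607.9, 27.9, 41.7]
orientation: [2.313, -2.111, -0.002]
ft_force: [0.7, 0.4, -1.6]
width: 36.6
```

```bash
python3 -c "
from h import *
todo(607,28.6,37.3,-84.4)"
```

```text
t 11.4 ee [607.9  27.9  41.7] yaw -84.78 tilt 0.6 F [ 0.7  0.4 -1.6] w 36.6 q6 1.52
tool shift cm [-0.08  0.08  0.44] turn -0.38
zaxis [-0.0079 -0.0069 -0.9999]
```

Emit:
arm_command:
  increments:
    - [[0, 0, 0.2], 0]
    - [[0, 0, 0.15], 0]
    - [[0, 0, 0.15], 0]
    - [[0, 0, 0.1], 0]
    - [[0, 0, 0], 0]

```text
t: 11.9
ee_pos: [608.3, 27.9, 38.2]
orientation: [2.313, -2.111, -0.001]
ft_force: [-0.3, 0.4, -1.6]
width: 36.3
```

```bash
python3 chk.py 8
```

```text
t 11.9 ee [608.3  27.9  38.2] yaw -84.78 tilt 0.57 F [-0.3  0.4 -1.6] w 36.3 q6 1.52
tool shift cm [-0.08  0.13  0.09] turn -0.38
zaxis [-0.0072 -0.0069 -0.9999]
bottom [607.7  27.5  20.8] axis [-0.03   0.007 -1.   ] to avg spigot cm [ 0.05  0.15 -2.92]
```

View pics/c8.png

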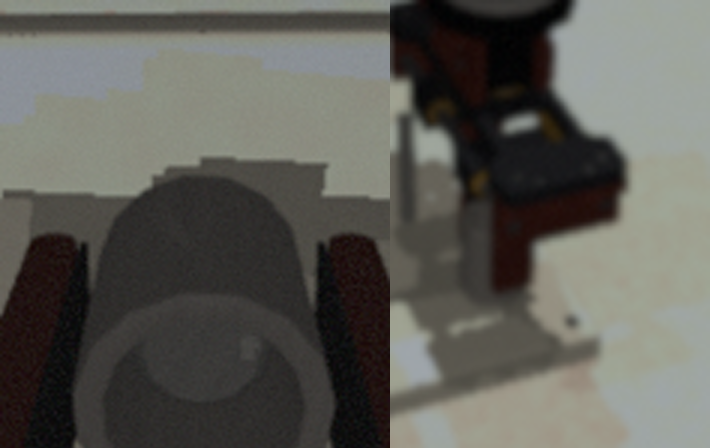

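Emit:
arm_command:
  increments:
    - [[0, 0.03, 0.15], 0]
    - [[0, 0, 0.15], 0]
    - [[0, 0, 0], 0]

```text
t: 12.3
ee_pos: [608.6, 28.0, 38.1]
orientation: [2.313, -2.112, 0.0]
ft_force: [1.0, 0.6, 0.1]
width: 36.2
```

Emit:
arm_command:
  increments:
    - [[0, 0, 0], 0]
    - [[0, 0, 0], 0]
    - [[0, 0, 0], 0]
    - [[0, 0, 0], 0]
    - [[0, 0, 0], 0]
    - [[0, 0, 0], 0]
  gripper: 1

```text
t: 12.9
ee_pos: [608.6, 27.9, 37.0]
orientation: [2.313, -2.112, -0.0]
ft_force: [0.1, -0.3, 0.3]
width: 80.7
```

```bash
python3 chk.py 9
```

```text
t 12.9 ee [608.6  27.9  37. ] yaw -84.79 tilt 0.55 F [ 0.1 -0.3  0.3] w 80.7 q6 1.52
tool shift cm [-0.08  0.15 -0.03] turn -0.39
zaxis [-0.0067 -0.0069 -1.    ]
bottom [608.   27.5  19.6] axis [-0.029  0.007 -1.   ] to avg spigot cm [ 0.05  0.18 -3.03]
```

View pics/c9.png

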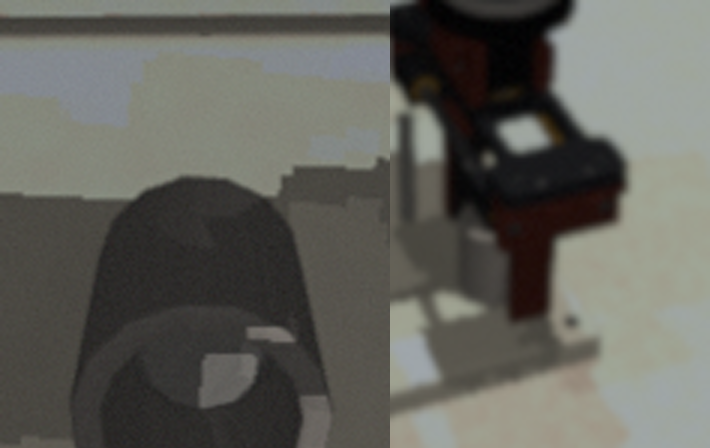

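Emit:
arm_command:
  increments:
    - [[0, 0, -1], 0]
    - [[0, 0, -2], 0]
    - [[0, 0, -2.5], 0]
    - [[0, 0, -3], 0]
    - [[0, 0, -3], 0]
    - [[0, 0, -2], 0]
    - [[0, 0, -1], 0]
    - [[0, 0, 0], 0]
    - [[0, 0, 0], 0]

```text
t: 13.9
ee_pos: [609.1, 29.0, 191.2]
orientation: [2.313, -2.112, 0.0]
ft_force: [-0.2, -0.4, -0.3]
width: 87.6
```

```bash
python3 - <<'E'
from h import *
todo(484,19,175,-84.4)
for n in('top','side','wrist'): save(n,n+'10.png')
t=cv2.imread('pics/top10.png'); s=cv2.imread('pics/side10.png');w=cv2.imread('pics/wrist10.png')
s=cv2.resize(s[170:280,195:330],None,fx=4,fy=4,interpolation=cv2.INTER_CUBIC)
cv2.imwrite('pics/c10.png',s)
E
```

```text
t 13.9 ee [609.1  29.  191.2] yaw -84.79 tilt 0.52 F [-0.2 -0.4 -0.3] w 87.6 q6 1.52
tool shift cm [-0.15 12.54  1.71] turn -0.39
zaxis [-0.0061 -0.0068 -1.    ]
```

View pics/c10.png

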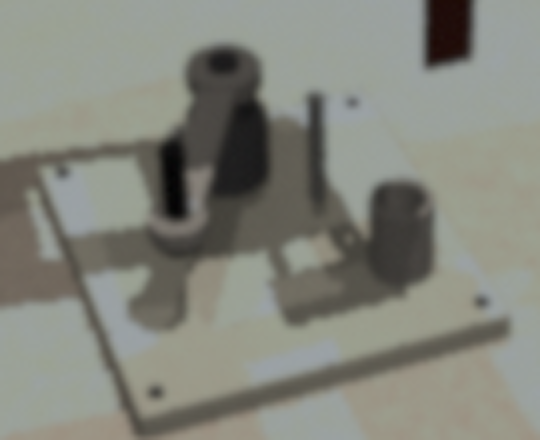

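View pics/wrist10.png

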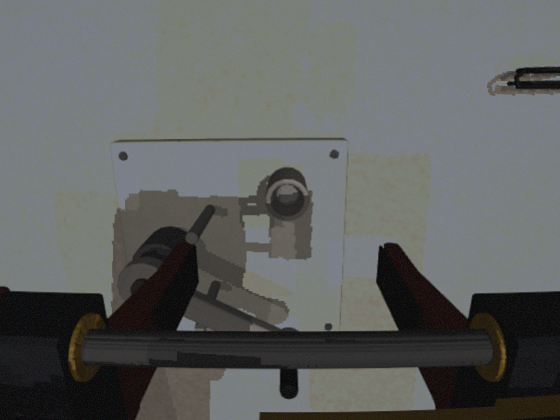

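Emit:
arm_command:
  increments:
    - [[0, 0, 0], -8.5]
    - [[0, 0, 0], -8.5]
    - [[0, 0, 0], -8.5]
    - [[0, 0, 0], -8.5]
    - [[0, 0, 0], -8.5]
    - [[0, 0, 0], -8.5]
    - [[0, 0, 0], -8.5]
    - [[0, 0, 0], -8.5]
    - [[0, 0, 0], -8.5]
    - [[0, 0, 0], -8.5]
    - [[0, 0, 0], 0]
    - [[0, 0, 0], 0]

```text
t: 15.25
ee_pos: [600.9, 28.6, 174.6]
orientation: [3.134, 0.035, -0.053]
ft_force: [-0.0, -0.0, -0.5]
width: 87.8
```

```bash
python3 - <<'E'
from h import *
todo(483,16,180,5)
E
```

```text
t 15.25 ee [600.9  28.6 174.6] yaw 1.28 tilt 1.98 F [-0.  -0.  -0.5] w 87.8 q6 0.01
tool shift cm [-11.83   1.    -0.14] turn -3.72
zaxis [-0.0337 -0.0077 -0.9994]
```

Emit:
arm_command:
  increments:
    - [[-1, 0.1, -0.5], -3.7]
    - [[-2, 0.15, -0.5], 0]
    - [[-2, 0.15, 0], 0]
    - [[-2, 0.15, 0], 0]
    - [[-2, 0.15, 0], 0]
    - [[-1.5, 0.15, 0], 0]
    - [[-0.5, 0, 0], 0]
    - [[0, 0, 0], 0]
    - [[0, 0, 0], 0]

```text
t: 16.15
ee_pos: [487.9, 11.8, 185.7]
orientation: [3.133, 0.095, -0.06]
ft_force: [-0.1, -0.4, -0.6]
width: 87.8
```

```bash
python3 - <<'E'
from h import *
todo(483,16,106,5)
im,o=save('wrist','w11.png'); print(proj('wrist',[[483,16,142],[483,16,97]],o))
E
```

```text
t 16.15 ee [487.9  11.8 185.7] yaw 3.48 tilt 2.21 F [-0.1 -0.4 -0.6] w 87.8 q6 -0.05
tool shift cm [-0.16 -0.49  7.98] turn -1.52
zaxis [-0.0379 -0.0076 -0.9993]
[[281.44509158 223.72000327]
 [284.76481599 202.24106149]]
```

View pics/w11.png

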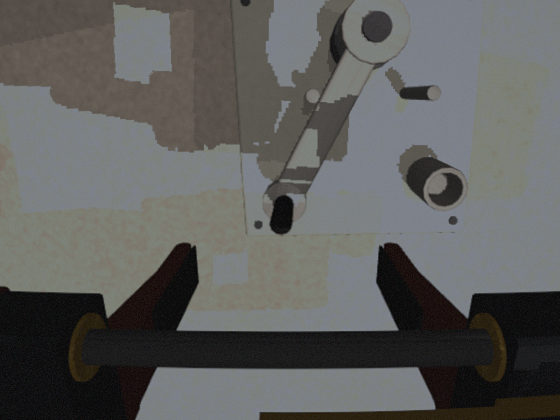

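Emit:
arm_command:
  increments:
    - [[-0.1, -0.25, 0], 0]
    - [[0, -0.25, 0], 0]
    - [[0, 0, 1], 0]
    - [[0, 0, 1.2], 0]
    - [[0, 0, 1], 0]
    - [[0, 0, 0], 0]

```text
t: 16.8
ee_pos: [486.8, 17.4, 150.2]
orientation: [3.133, 0.095, -0.06]
ft_force: [0.0, 0.0, 0.1]
width: 88.3
```

```bash
python3 - <<'E'
from h import *
todo(483,16,106,5)
im,o=save('wrist','w12.png'); print(proj('wrist',[[483,16,142],[483,16,97]],o))
E
```

```text
t 16.8 ee [486.8  17.4 150.2] yaw 3.47 tilt 2.21 F [0.  0.  0.1] w 88.3 q6 -0.04
tool shift cm [-0.21  0.09  4.43] turn -1.53
zaxis [-0.0378 -0.0076 -0.9993]
[[279.3565605  258.03191279]
 [283.5324987  227.09772251]]
```

View pics/w12.png

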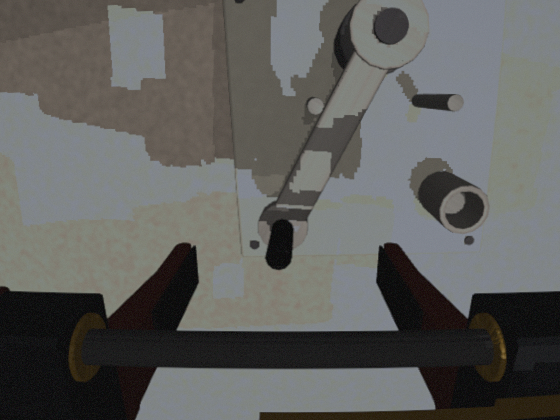

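Emit:
arm_command:
  increments:
    - [[-0.1, 0, 1], 0]
    - [[0, 0, 1], 0]
    - [[0, 0, 1], 0]
    - [[0, 0, 0.7], 0]
    - [[0, 0, 0.3], 0]
    - [[0, 0, 0], 0]
    - [[0, 0, 0], 0]

```text
t: 17.55
ee_pos: [484.4, 16.8, 106.9]
orientation: [3.133, 0.094, -0.06]
ft_force: [-0.6, 0.7, -0.1]
width: 87.5
```

```bash
python3 - <<'E'
from h import *
todo(483,16,107,5)
E
```

```text
t 17.55 ee [484.4  16.8 106.9] yaw 3.45 tilt 2.21 F [-0.6  0.7 -0.1] w 87.5 q6 -0.04
tool shift cm [-0.14  0.07  0.  ] turn -1.55
zaxis [-0.0378 -0.0076 -0.9993]
```

Emit:
arm_command:
  increments:
    - [[0, 0, 0], 0]
    - [[0, 0, 0], 0]
    - [[0, 0, 0], 0]
    - [[0, 0, 0], 0]
    - [[0, 0, 0], 0]
    - [[0, 0, 0], 0]
    - [[0, 0, 0], 0]
    - [[0, 0, 0], 0]
    - [[0, 0, 0], 0]
    - [[0, 0, 0], 0]
  gripper: 0

```text
t: 18.55
ee_pos: [484.0, 16.8, 108.1]
orientation: [3.133, 0.094, -0.06]
ft_force: [-3.5, -0.2, 3.5]
width: 13.3
```

```bash
python3 - <<'E'
from h import *
todo(483,16,107,5)
c=np.array([534.2,135.4]); o=get_obs(); p=o['ee_pos'][:2]; print('r',np.hypot(*(p-c)),np.degrees(np.arctan2(*(p-c)[::-1])))
M=R.from_rotvec(o['orientation']).as_matrix(); g=o['ee_pos']-19*M[:,2]; print('grasp pt',g)
a0=-113.2
prev=g[:2]; 
for k in range(1,13):
    a=np.radians(a0+57.3*k/12); q=c+130*np.array([np.cos(a),np.sin(a)]); print(k,q.round(1),(M[:2,:2].T@(q-prev)/10).round(2)); prev=q
save('wrist','w13.png')
E
```

```text
t 18.55 ee [484.   16.8 108.1] yaw 3.45 tilt 2.21 F [-3.5 -0.2  3.5] w 13.3 q6 -0.04
tool shift cm [-0.1   0.07  0.12] turn -1.55
zaxis [-0.0378 -0.0076 -0.9993]
r 128.78938970920294 -112.91899635680126
grasp pt [484.7642679   16.92295784 127.12998442]
1 [493.1  12.1] [0.8  0.54]
2 [503.5   9.1] [1.02 0.36]
3 [514.1   7. ] [1.05 0.28]
4 [524.9   5.7] [1.07 0.19]
5 [535.7   5.4] [1.08 0.1 ]
6 [546.5   6. ] [1.08 0.01]
7 [557.3   7.5] [ 1.08 -0.08]
8 [567.8   9.8] [ 1.07 -0.17]
9 [578.2  13.1] [ 1.05 -0.26]
10 [588.2  17.2] [ 1.03 -0.35]
11 [597.9  22.1] [ 0.99 -0.43]
12 [607.1  27.8] [ 0.95 -0.51]
```

View pics/w13.png

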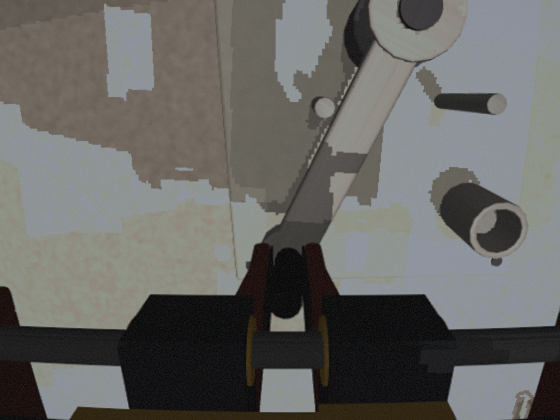

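Emit:
arm_command:
  increments:
    - [[0.5, 0.3, 0], 0]
    - [[0.5, 0.22, 0], 0]
    - [[0.5, 0.2, 0], 0]
    - [[0.5, 0.16, 0], 0]
    - [[0.5, 0.15, 0], 0]
    - [[0.5, 0.13, 0], 0]

```text
t: 19.2
ee_pos: [518.0, 8.1, 108.1]
orientation: [3.136, 0.093, -0.055]
ft_force: [-2.8, 6.0, 5.7]
width: 13.5
```

```bash
cat > arc.py <<'E'
from h import *
c=np.array([534.2,135.4]); o=get_obs(); M=R.from_rotvec(o['orientation']).as_matrix(); g=o['ee_pos']-19*M[:,2]
d=g[:2]-c; a=np.arctan2(d[1],d[0])
todo(607,28,107,5); print('g',g.round(1),'r',np.hypot(*d).round(1),'joint',a+np.radians(113.2),'torq',o['joint_torque'].round(1),o['moment'].round(1))
prev=g[:2]
for k in range(1,13):
    b=a+k*5/130; q=c+130*np.array([np.cos(b),np.sin(b)]); print(k,(b+np.radians(113.2)).round(3),(M[:2,:2].T@(q-prev)/10).round(2)); prev=q
E
python3 arc.py
```

```text
t 19.2 ee [518.    8.1 108.1] yaw 3.38 tilt 2.04 F [-2.8  6.   5.7] w 13.5 q6 -0.06
tool shift cm [ 9.   -1.46 -0.22] turn -1.62
zaxis [-0.0352 -0.0045 -0.9994]
g [518.6   8.2 127.1] r 128.2 joint 0.28316957353817407 torq [ -2.8 -46.  -19.7  -1.2  -0.6   0. ] [ 1.   0.2 -0.1]
1 0.322 [0.46 0.26]
2 0.36 [0.5  0.06]
3 0.399 [0.5  0.04]
4 0.437 [0.5  0.02]
5 0.475 [0.5 0. ]
6 0.514 [ 0.5  -0.02]
7 0.552 [ 0.5  -0.03]
8 0.591 [ 0.5  -0.05]
9 0.629 [ 0.49 -0.07]
10 0.668 [ 0.49 -0.09]
11 0.706 [ 0.49 -0.11]
12 0.745 [ 0.48 -0.13]
```

Emit:
arm_command:
  increments:
    - [[0.5, 0.08, -0.02], 0]
    - [[0.5, 0.06, -0.02], 0]
    - [[0.5, 0.04, -0.02], 0]
    - [[0.5, 0.02, -0.02], 0]
    - [[0.5, 0, -0.02], 0]
    - [[0.5, -0.02, 0], 0]
    - [[0.5, -0.04, 0], 0]
    - [[0.5, -0.06, 0], 0]

```text
t: 20.0
ee_pos: [559.4, 10.2, 108.1]
orientation: [3.139, 0.09, -0.066]
ft_force: [-6.1, 3.4, 7.0]
width: 13.6
```

```bash
python3 arc.py
```

```text
t 20.0 ee [559.4  10.2 108.1] yaw 3.3 tilt 2.39 F [-6.1  3.4  7. ] w 13.6 q6 -0.06
tool shift cm [ 4.85 -1.5  -0.1 ] turn -1.7
zaxis [-0.0417 -0.0022 -0.9991]
g [560.2  10.2 127. ] r 127.8 joint 0.6098015507284893 torq [ -2.  -49.2 -21.7  -0.7  -1.2  -0. ] [ 0.5  0.6 -0. ]
1 0.648 [0.52 0.13]
2 0.687 [ 0.49 -0.1 ]
3 0.725 [ 0.48 -0.12]
4 0.764 [ 0.48 -0.14]
5 0.802 [ 0.47 -0.16]
6 0.841 [ 0.47 -0.18]
7 0.879 [ 0.46 -0.19]
8 0.917 [ 0.45 -0.21]
9 0.956 [ 0.44 -0.23]
10 0.994 [ 0.44 -0.25]
11 1.033 [ 0.43 -0.26]
12 1.071 [ 0.42 -0.28]
```

Emit:
arm_command:
  increments:
    - [[0.5, -0.07, -0.02], 0]
    - [[0.48, -0.1, -0.02], 0]
    - [[0.48, -0.12, -0.02], 0]
    - [[0.48, -0.14, -0.02], 0]
    - [[0.47, -0.16, -0.02], 0]
    - [[0.46, -0.18, -0.02], 0]

```text
t: 20.6
ee_pos: [585.9, 19.0, 108.1]
orientation: [3.138, 0.09, -0.082]
ft_force: [-6.4, 0.8, 7.1]
width: 14.0
```

```bash
python3 arc.py
```

```text
t 20.6 ee [585.9  19.  108.1] yaw 3.29 tilt 2.99 F [-6.4  0.8  7.1] w 14.0 q6 -0.04
tool shift cm [ 2.16 -0.78 -0.01] turn -1.71
zaxis [-0.0521 -0.0027 -0.9986]
g [586.9  19.  127. ] r 127.7 joint 0.8301804468659042 torq [ -0.8 -52.3 -23.1  -0.2  -1.3  -0.1] [ 0.1  0.5 -0. ]
1 0.869 [0.54 0.02]
2 0.907 [ 0.45 -0.21]
3 0.946 [ 0.45 -0.22]
4 0.984 [ 0.44 -0.24]
5 1.022 [ 0.43 -0.26]
6 1.061 [ 0.42 -0.27]
7 1.099 [ 0.41 -0.29]
8 1.138 [ 0.4  -0.31]
9 1.176 [ 0.38 -0.32]
10 1.215 [ 0.37 -0.33]
11 1.253 [ 0.36 -0.35]
12 1.292 [ 0.34 -0.36]
```

Emit:
arm_command:
  increments:
    - [[0.45, -0.2, 0], 0]
    - [[0.45, -0.2, 0], 0]
    - [[0.44, -0.22, 0], 0]
    - [[0.4, -0.22, 0], 0]

```text
t: 21.0
ee_pos: [601.5, 27.4, 108.0]
orientation: [3.136, 0.09, -0.093]
ft_force: [-7.9, 0.1, 8.8]
width: 13.5
```

```bash
python3 arc.py|head -5
```

```text
t 21.0 ee [601.5  27.4 108. ] yaw 3.29 tilt 3.4 F [-7.9  0.1  8.8] w 13.5 q6 -0.03
tool shift cm [ 0.56 -0.03  0.07] turn -1.71
zaxis [-0.0591 -0.0042 -0.9982]
g [602.6  27.5 127. ] r 127.8 joint 0.9696703567427609 torq [ -0.7 -53.  -23.6  -0.1  -1.5  -0.1] [ 0.1  0.7 -0. ]
1 1.008 [ 0.54 -0.06]
```

Near the stop. Small steps from here, until the wrist force rises.

Emit:
arm_command:
  increments:
    - [[0.25, -0.15, 0], 0]
    - [[0.25, -0.15, 0], 0]
    - [[0.2, -0.13, 0], 0]

```text
t: 21.3
ee_pos: [605.7, 30.3, 107.9]
orientation: [3.133, 0.091, -0.106]
ft_force: [-13.7, -5.0, 12.5]
width: 13.8
```

```bash
python3 arc.py|head -5
```

```text
t 21.3 ee [605.7  30.3 107.9] yaw 3.33 tilt 3.89 F [-13.7  -5.   12.5] w 13.8 q6 -0.02
tool shift cm [0.12 0.24 0.09] turn -1.67
zaxis [-0.0675 -0.0073 -0.9977]
g [607.   30.4 126.9] r 127.7 joint 1.0112358968960151 torq [  3.  -52.2 -26.5   1.3  -3.2  -0.1] [-1.   1.5  0.1]
1 1.05 [ 0.54 -0.07]
```

Emit:
arm_command:
  increments:
    - [[0.15, -0.08, 0], 0]
    - [[0.15, -0.08, 0], 0]

```text
t: 21.5
ee_pos: [605.4, 30.0, 108.0]
orientation: [3.13, 0.092, -0.12]
ft_force: [-11.1, -2.2, 10.0]
width: 14.5
```

```bash
python3 arc.py|head -5; python3 - <<'E'
from h import *
for n in('top','side','wrist'): save(n,n+'14.png')
s=cv2.imread('pics/side14.png')
cv2.imwrite('pics/c14.png',cv2.resize(s[150:280,195:330],None,fx=4,fy=4,interpolation=cv2.INTER_CUBIC))
o=get_obs(); print(o['ee_pos'],o['ft_force'],o['t'])
print(proj('wrist',[[534,135,103]],o))
E
```

```text
t 21.5 ee [605.4  30.  108. ] yaw 3.35 tilt 4.41 F [-11.1  -2.2  10. ] w 14.5 q6 -0.02
tool shift cm [0.15 0.21 0.09] turn -1.65
zaxis [-0.0761 -0.0104 -0.997 ]
g [606.9  30.2 126.9] r 127.9 joint 1.0092732363734398 torq [  0.5 -53.  -25.2   0.3  -2.2  -0. ] [-0.2  1.  -0. ]
1 1.048 [ 0.53 -0.08]
[605.42201804  30.03913353 107.96883365] [-11.4726008   -1.29254969  10.9620702 ] 21.65
[[137.97312247  23.93163042]]
```

View pics/c14.png

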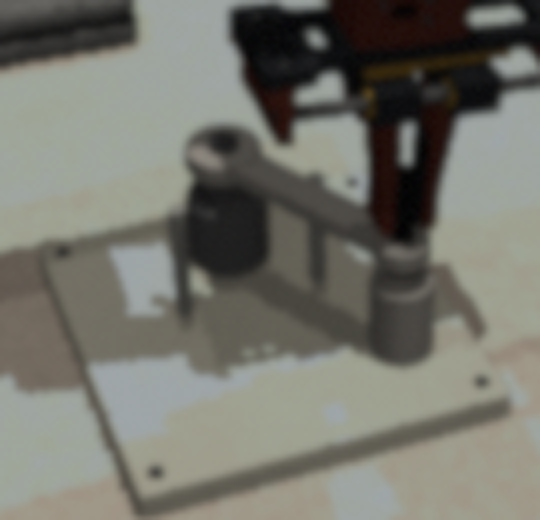

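View pics/wrist14.png

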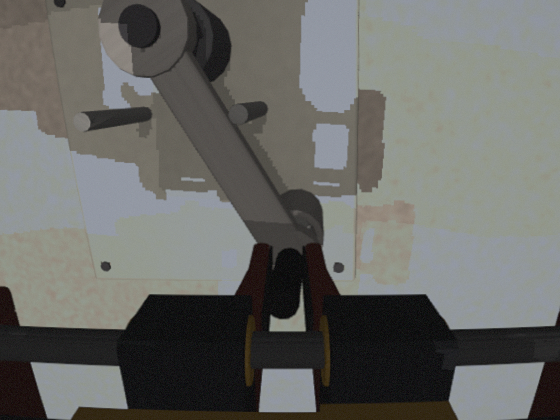

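```bash
python3 - <<'E'
from h import *
get_image('side'); o=get_obs(); print(o['t'],o['ee_pos'],o['ft_force'],o['width'],abs(o['qvel']).max())
close_job()
o=get_obs(); print(o['t'],o['ee_pos'],o['ft_force'],o['width'])
E
```

```text
21.7 [605.41649269  30.03136599 107.97946708] [-10.56392608  -1.13595215  10.3167878 ] 14.370316529193815 0.0016849097630246726
the job is handed in; nothing more can be done
the job is handed in; nothing more can be done
```

I fitted the sleeve over the spigot, fully down on the plate, and released it. I then gripped the post, swung the arm to its stop, and handed the job in at t ≈ 21.7 s while still holding it. The hand-in gave no verdict.

**Last checks before hand-in:**
- **Arm at its stop:** the side and wrist pictures show the arm against its stop pin, with its end over the upright, seated sleeve. The post position gives a joint angle of about 1.01 rad, and further pushing moved it no further.
- **Hold on the post:** the fingers were 14.4 mm apart on the 14 mm post. The wrist showed a steady horizontal force of about 11 N, and the arm was still.
- **Bystanders:** I never moved near the collar, spectacles or case. I did not measure their positions again at the end.

**Checks that disagreed:**
- **Spigot position:** the fixed cameras and the wrist camera differed by about 2 mm in y. I aimed between them, and the sleeve went down with hardly any force.
- **Tool tilt:** the tool ended tilted about 4°.
- **Vertical force:** the wrist also showed an upward force of about 10 N, probably friction on the post.
- **Arc radius:** I measured the grip about 2 mm nearer the pivot than the nominal 130 mm. That is within calibration error and makes the joint angle slightly uncertain.

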